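# Unbolt the sloping two-leaf locker and nest the long corner guard

### The arm

A 6-joint arm with a two-finger parallel gripper is mounted at the origin on the work surface. World frame = base frame: x ahead of the robot, y to its left, z up, the work surface at z = 0. Lengths are in mm, angles in degrees, forces in N, time in s.
With the tool pointing down it reaches from about 300 to 850 mm from the base axis. Payload 4.2 kg.
Tool frame: the origin (TCP) lies at the very end of the fingers, on their centre line; the grasp point (between the pads) lies 19 mm behind it; z points along the fingers, y is the line along which they close (so a half turn about z gives the same grasp; the last joint's range is limited). The gripper opens to 91 mm and grips with 3 to 60 N. Pads are 32 mm wide; open, the fingers measure 118 mm over their backs; the gripper's body (76 mm by 178 mm) begins 60 mm behind the grasp point.
Start: joints at [-74.313, 18.312, 89.639, -0, 72.044, -1.146], TCP at [166.518, -550.377, 213.976] pointing down, gripper open.
Joint ranges: [-177.97, 177.97], [-48.28, 115.42], [12.27, 149.76], [-77.06, 257.06], [2.81, 150.46], [-146.56, 146.56]. Speed limits (degrees/s): [147.25, 147.25, 180, 180, 180, 180].

### API

Orientations are given as [roll, pitch, yaw] about the fixed x, y, z axes, in that order (R = Rz(yaw) Ry(pitch) Rx(roll)).
In Python, from workcell import env, eyes gives the robot as it stands.
- The arm moves only by the tool send_rows, never from a script. Its argument "targets" is text: rows parted by semicolons, each of 7 numbers parted by spaces: the shift along the tool's x, y, z in m, then the turn, a rotation vector about the tool's x, y, z in degrees, then the opening in per cent of the stroke, from 0 (shut) to 100 (fully open). A call has 1 to 12 rows; each row is the pose to reach, as a shift and turn from the pose commanded when the call began, along the tool's axes at that moment; what a row does not reach only later rows make up. A row lasts 1/12 s, in which the tool goes at most 41.7 mm and 7.16 degrees, less where a joint would pass 70% of its speed; a pose out of reach is approached as far as the arm can. A call with a gripper value outside its range is refused whole. The fingers move at their own pace and stop on an object; "grip_force" is the grip in N (left out, the last holds). Time passes only in rows, so rows that repeat a pose let the fingers close. It gives the time, the measured TCP pose, the force, the opening and the grip force at its end, in the units of the state.
- env.state(): the state, without advancing time (a new reading comes with each control period).
- eyes.grab_frame(name): name is "side" or "top"; returns a dict with "image" (384x512x3 uint8, blue, green, red), "fovy" (degrees; the focal length in pixels is half the picture's height over the tangent of half this angle, whatever the lens; pixels are square), "cx", "cy" (the principal point, pixels), "eye" and "attitude" of the camera in the world. Camera axes: x right, y up, looking along -z (the intrinsics and any distortion apply to the point x, -y, -z); pixel columns grow to the right and rows downward; lengths in mm; the calibration is good to about 2 mm. A picture is of the moment at which its call begins. There is no depth.
- env.job_done(): hands the job in; it is judged then, once.
The state is a dict: "time_s": time; "qpos": joint angles; "qvel": joint speeds; "effort": joint torques, N m; "ee_pos": TCP position; "ee_rot": TCP orientation; "force": force on the tool from outside, world axes, zero at the start; "torque": the same for the moment, N m; "gripper_width": finger opening in mm; "gripper_force": force on a finger pad.
Only numpy, scipy, OpenCV 4.12 (cv2) and the standard library are available. Lean on these libraries where they do the work, as an engineer would, in place of code of your own. Each camera call takes 0.05 s, during which the arm holds its last target. There are 200 camera calls.

### The job

Put the long corner guard away in the sloping two-leaf locker. With both leaves still shut, draw the bolt on the left leaf fully back towards you; then raise the right leaf (its strip overlaps the left one), then the left leaf, until each stands open about upright, and leave both open with the bolt drawn. Gently lay the long guard snugly into the low guard inside, V in V, legs against legs and ends even, without shifting the low guard, and leave the other things on the table alone.

Things in the scene. Friction and masses are not known exactly. Their poses are not given: they have to be found in the camera images.
- locker: White steel locker: a shallow case tilted 30 degrees on a stand, low edge near the robot. Origin on the table below the case floor's middle; x level, from the low to the high edge; y left; z up. Case axes used below: u = up-slope (cos30 x + sin30 z), v = y, n = out of the front (-sin30 x + cos30 z). Two leaves close the front, hinged along u at v = +145 and -145 mm, 81.5 mm out from the floor.
- case_floor (a point): Middle of the case's inner floor (u = v = n = 0), 66 mm above the table; its axes are level like locker's. Inside: 220 (u) x 290 (v) x 80 mm (n); walls 6 mm, upper wall 14 mm. A steel kerb on the floor, along v, 10 mm wide, 22 high, 260 long, has its up-slope face at u = -55 mm; the stored guard rests against it. Fixed packets up to 50 mm high lie from u = 70 mm up.
- leaf_left (a joint): Left (+v), passive leaf, 214 x 143 x 5 mm, hinged on its outer edge. Rad: 0 shut, 1.57 straight out from the front, 1.9 the stop. Stiff hinge: it stays at any angle; lifting takes about 5 N at the handle. It rises at most about 0.04 rad while the bolt is in its keeper.
- leaf_right (a joint): Right (-v) leaf, the active one, mirror image of the left, same hinge behaviour and meaning; it may start slightly ajar. A 4 mm thick strip along its free edge overlaps the left leaf's outside by 11 mm, so the left leaf cannot rise without it.
- leaf_left_handle (a point): Middle of the left leaf's handle: a round steel bar 10 mm thick, 60 mm long, along u (parallel to the hinge), its axis 52 mm out from the leaf's inner face (42 mm free under the bar), 118 mm from the hinge line. The point turns with the leaf. The bar can turn between gripper pads as the leaf swings.
- leaf_left_hinge (a point): Point on the left leaf's hinge line, level with the handle's middle along u. The hinge line runs along u in the plane of the leaf's inner face.
- leaf_right_handle (a point): Grip point of the right leaf's handle, as on the left.
- leaf_right_hinge (a point): Point on the right leaf's hinge line, as on the left.
- bolt (a joint): Sliding bolt on the outside of the left leaf near its free edge. In m: 0 fully in the keeper at the upper rim, growing as it slides down-slope (-u); free of the keeper from about 0.014, stop at 0.032. Takes about 2.5 N and stays where it is left.
- bolt_fin (a point): Middle of the top end of the bolt's grip fin: a steel block 22 mm along u, 12 mm along v, standing 32 mm tall straight out of the leaf (its top 38 mm from the inner face), above its handle bar (up-slope, in line with it). Moves with the bolt.
- long_guard: Loose corner guard of pressed board, brown: an L section 240 mm long, legs 50 mm, 8 mm thick, lying on the table with one leg flat and one upright. Origin at the middle of its length on the heel (outer corner); y along its length, the flat leg reaches 50 mm along x, the upright leg 50 mm along z, its outer face at x = 0.
- stored_guard: Low brown corner guard lying loose in the locker, 240 mm long, 8 mm thick: flat leg 50 mm on the case floor, short leg 28 mm standing out from the floor against the kerb. Origin at mid-length on its heel; x up-slope, y along its length, z out from the floor (tilted with the case). Nested in it, the long guard has the same axes, its origin 8 mm along x and 8 mm along z.
- short_guard: Offcut of the long guard's section, only 100 mm long, lying on the table: not wanted. Axes as long_guard.
- jar: Glass jar, 64 mm wide, 85 tall; bystander, origin under its middle.
- gel_bottle: White bottle, 60 mm wide, 170 tall; bystander, origin under its middle.
- tape_roll: Roll of brown tape lying flat, 100 mm wide, 48 tall; bystander, origin under its middle.
- mug: White mug, 80 mm wide, 90 tall; bystander, origin under its middle.
- kit_case: White first-aid case with red trim, 150 x 240 x 90 mm and a handle on top (116 mm overall); bystander.
- brush: Hand brush lying on the table; bystander.
There are look-alikes about, which are no part of the job. Leave any turquoise look-alike of the long_guard alone.

How it is judged (in metres and radians):
On the way, in this order (a step that is already met when the one before it is completed fails the run):
1. the bolt is drawn back with both leaves shut (value of joint bolt above 0.022 m and value of joint leaf_left below 0.1 rad and value of joint leaf_right below 0.3 rad), for 0.1 s.
2. the right leaf stands open, the left still shut (value of joint leaf_right above 1.3 rad and value of joint leaf_left below 0.3 rad), for 0.1 s.
3. the left leaf stands open too (value of joint each of leaf_left, leaf_right above 1.3 rad), for 0.1 s.
At the end, for the whole second after the job is handed in: Bolt drawn 22 mm or more, both leaves open 1.3 rad or more; the long guard at rest in the stored one, heel 5.5 to 12.5 mm along its x and 5.5 to 11.5 mm along its z (snug: 8, 8), ends even within 12 mm, axes within 0.09 rad; stored guard moved under 15 mm (all of step 3 and value of joint bolt above 0.022 m and x of long_guard in the frame of stored_guard between 0.0055 and 0.0125 m and y of long_guard in the frame of stored_guard between -0.012 and 0.012 m and z of long_guard in the frame of stored_guard between 0.0055 and 0.0115 m and angle between the y axis of long_guard and the y axis of stored_guard, either way round below 0.09 rad and angle between the z axis of long_guard and the z axis of stored_guard, either way round below 0.09 rad and distance of stored_guard from where it was at the start of the episode below 0.015 m and linear speed of long_guard below 0.02 m/s); the robot touches nothing.
It fails at once if a bystander was moved more than 40 mm (distance of any of short_guard, jar, gel_bottle, tape_roll, mug, kit_case, brush from where it was at the start of the episode above 0.04 m).
It fails at once if the long guard was dropped or thrown onto the stored one (it struck it at over 0.3 m/s) (contact force between long_guard and stored_guard above 1 N and linear speed of long_guard above 0.3 m/s).
It also fails if it takes over 72 s, if anything falls off the work surface, if the arm or the gripper's body presses on something with over 40 N, if the wrist force passes 120 N, or if a joint passes its speed limit or range.

## Working session

There is one attempt and no reset: what is moved stays moved. The work goes in short steps, Python scripts to look and compute and a tool call to move; the robot and the scene stay as the last step left them, time stands still between calls to the robot, and variables do not carry over. Pictures are saved under pics/ and viewed, at most 10 in all, crops included, and the job is handed in when it is done.

Besides the shell and the picture viewer there is one more tool, called after ">>>" as name(argument=value, ...), one argument or row to a line, values as JSON. send_rows: Moves the arm, as the interface text tells. Its arguments: {"type":"object","properties":{"targets":{"type":"string"},"grip_force":{"type":"number"}},"required":["targets"]}

```bash
ls; mkdir -p pics; python3 - <<'E'
from workcell import env, eyes
import cv2
for n in("side","top"):
    f=eyes.grab_frame(n); cv2.imwrite(f"pics/{n}0.png",f["image"])
    print({k:v for k,v in f.items() if k!="image"})
print(env.state())
E
```

```text
pics
{'fovy': 51.475682416500256, 'cx': 254.32701398111718, 'cy': 186.23828375175424, 'eye': array([ 331.08065276,  727.54527259, 1106.12179066]), 'attitude': array([  39.12885042,    0.27572391, -167.679945  ])}
{'fovy': 50.071209836445796, 'cx': 256.4166533382309, 'cy': 194.5951863031161, 'eye': array([ 370.23966098,  -30.72094107, 1401.15487126]), 'attitude': array([ 4.98377950e+00, -5.61798825e-02, -9.04259688e+01])}
{'time_s': 0.1, 'qpos': array([-7.43144765e+01,  1.83463043e+01,  8.96978123e+01, -3.67582555e-04,
        7.20422301e+01, -1.14721664e+00]), 'qvel': array([-0.03693436, -0.03678417, -0.20470906, -0.00087281, -0.05121557,
        0.03957972]), 'effort': array([ 4.26146735e-04, -4.13333166e+01, -2.32510024e+01,  7.29951099e-02,
        4.22784348e-02, -5.23179801e-05]), 'ee_pos': array([ 166.37766663, -549.95326511,  213.23198518]), 'ee_rot': array([-1.79913664e+02, -1.37934559e-03,  1.68328527e+01]), 'force': array([ 0.0317606 , -0.29718267, -0.11653824]), 'torque': array([-0.04220837,  0.00514171,  0.00567466]), 'gripper_force': 0.0, 'gripper_width': 91.118926752777}
```

View pics/side0.png

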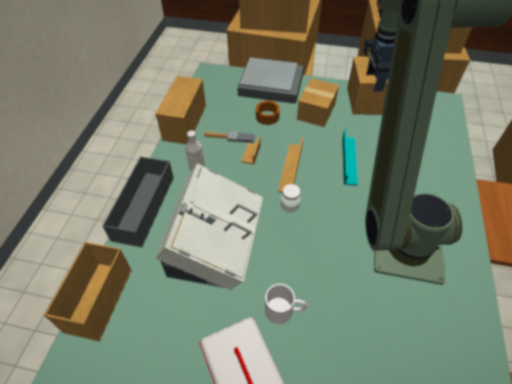

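View pics/top0.png

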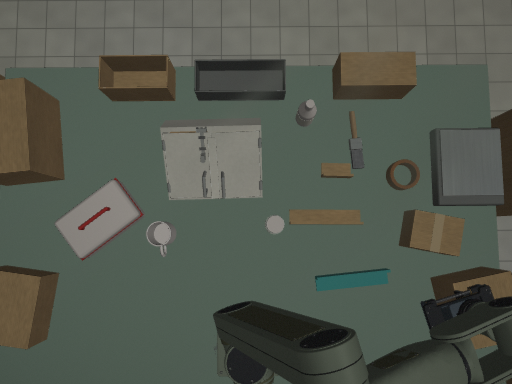

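```bash
cat > h.py <<'E'
import numpy as np, cv2
from scipy.spatial.transform import Rotation as R
from scipy.optimize import least_squares
def eul(a): return R.from_euler('xyz',a,degrees=True).as_matrix()
def cam(f):
    h=f["image"].shape[0]; return dict(f=h/2/np.tan(np.radians(f["fovy"]/2)),c=np.array([f["cx"],f["cy"]]),e=np.array(f["eye"]),R=eul(f["attitude"]))
def proj(c,p):
    q=(np.atleast_2d(p)-c["e"])@c["R"]; return np.c_[c["c"][0]+c["f"]*q[:,0]/-q[:,2], c["c"][1]+c["f"]*q[:,1]/q[:,2]]
def onz(c,uv,z):
    uv=np.atleast_2d(uv); d=np.c_[(uv[:,0]-c["c"][0])/c["f"],-(uv[:,1]-c["c"][1])/c["f"],-np.ones(len(uv))]@c["R"].T
    return c["e"]+d*((z-c["e"][2])/d[:,2])[:,None]
E
python3 - <<'E'
import cv2,numpy as np
t=cv2.imread('pics/top0.png');s=cv2.imread('pics/side0.png')
def crop(im,x,y,w,h,k): return cv2.resize(im[y:y+h,x:x+w],None,fx=k,fy=k,interpolation=cv2.INTER_CUBIC)
cv2.imwrite('pics/c1.png',crop(t,155,115,115,95,6.5)); cv2.imwrite('pics/c2.png',crop(s,150,160,120,130,4.6))
cv2.imwrite('pics/c3.png',np.vstack([crop(t,260,155,130,75,6),np.zeros((2,780,3),np.uint8)])[:600])
E
```

```text
(no output)
```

View pics/c1.png

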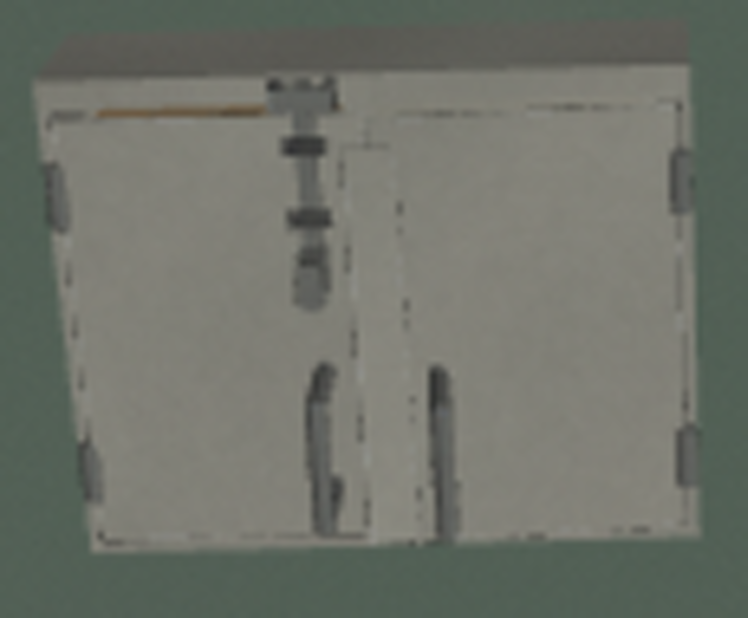

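View pics/c3.png

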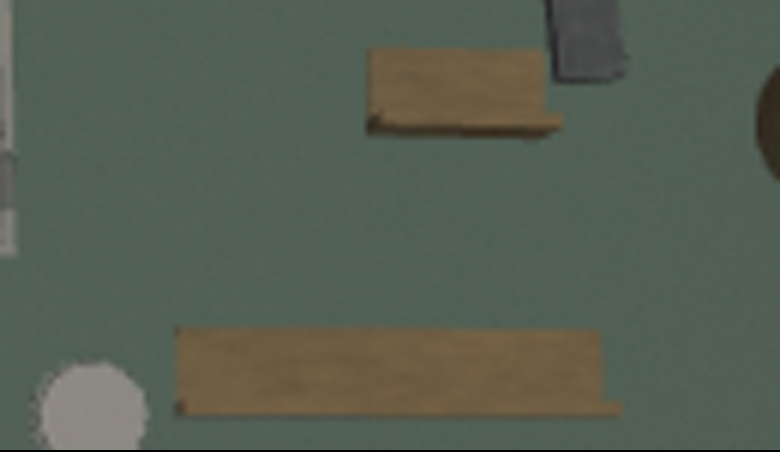

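View pics/c2.png

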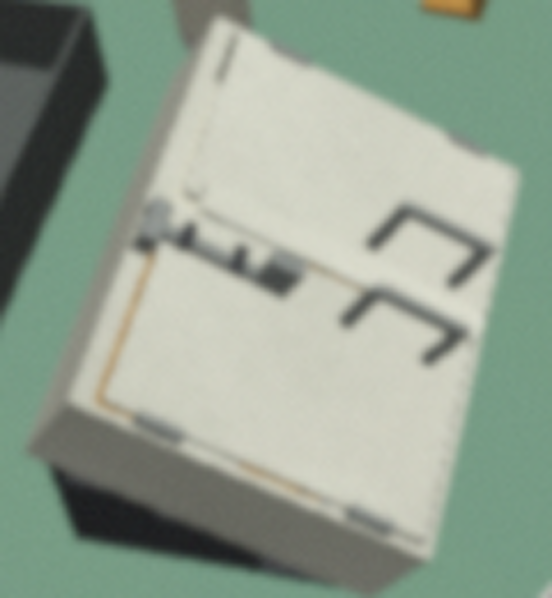

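The look-alikes for the long guard in the top view are: brown long (325,217), brown short offcut (336,170), and turquoise (352,280). I pick the brown long one. The crop shows its full length, with the flat leg away from the robot and the upright leg nearer. The locker is at (213,163), with handles at (204,184) and (223,185) and the fin at (203,160). I'll fit the poses next.

```bash
cat > fit.py <<'E'
from h import *
import json
T=dict(fovy=50.071209836445796,cx=256.4166533382309,cy=194.5951863031161,eye=[370.23966098,-30.72094107,1401.15487126],attitude=[4.98377950,-5.61798825e-02,-9.04259688e+01],image=np.zeros((384,512)))
S=dict(fovy=51.475682416500256,cx=254.32701398111718,cy=186.23828375175424,eye=[331.08065276,727.54527259,1106.12179066],attitude=[39.12885042,0.27572391,-167.679945],image=np.zeros((384,512)))
ct,cs=cam(T),cam(S)
def Lk(p,uvn):  # case coords -> world
    u,v,n=np.atleast_2d(uvn).T; s,c=.5,np.sqrt(.75)
    q=np.c_[c*u-s*n,v,66+s*u+c*n]
    return q@R.from_euler('z',p[2]).as_matrix().T+[p[0],p[1],0]
E
cat > f1.py <<'E'
from fit import *
A=lambda pts:np.array(pts)/6.5+[155,115]
B=lambda pts:np.array(pts)/4.6+[150,160]
rim=np.array([[124,151,80],[124,-151,80],[-116,151,80],[-116,-151,80]])
rt=A([[35,80],[690,67],[92,550],[700,537]]); rs=B([[72,405],[220,17],[432,557],[520,172]])
ht=A([[322,372],[322,530],[438,372],[447,540]]); hs=B([[382,292],[465,335],[405,208],[492,248]])
ft=A([[310,290]]); fs=B([[285,275]])
def rv(uv,th): # right leaf point angle th: hinge at v=-145,n=81.5; r=118,52 out
    return np.array([uv,-145+118*np.cos(th)-52*np.sin(th),81.5+118*np.sin(th)+52*np.cos(th)])
def res(q):
    p=q[:3]; uh,uf,th=q[3:]
    H=np.array([[uh+30,27,133.5],[uh-30,27,133.5],rv(uh+30,th),rv(uh-30,th)])
    F=np.array([[uf,27,119.5]])
    return np.concatenate([(proj(ct,Lk(p,rim))-rt).ravel(),(proj(cs,Lk(p,rim))-rs).ravel(),(proj(ct,Lk(p,H))-ht).ravel(),(proj(cs,Lk(p,H))-hs).ravel(),(proj(ct,Lk(p,F))-ft).ravel(),(proj(cs,Lk(p,F))-fs).ravel()])
r=least_squares(res,[500,100,0,-50,30,0.05],x_scale=[10,10,.05,10,10,.05],loss='soft_l1')
print(r.x.round(4)); print(res(r.x).reshape(-1,2).round(1).tolist())
g=np.array([[50,120,8],[50,-120,8],[0,120,50],[0,-120,50]])
gt=np.array([[178,328],[602,330],[178,415],[622,415]])/6+[260,155]
fg=lambda p:(proj(ct,g@R.from_euler('z',p[2]).as_matrix().T+[p[0],p[1],0])-gt).ravel()
k=least_squares(fg,[400,-200,0],x_scale=[10,10,.05]); print(k.x.round(4),k.fun.round(1))
p=r.x[:3]
for n,c in [("fin",[r.x[4],27,119.5]),("hl",[r.x[3],27,133.5]),("hr",rv(r.x[3],r.x[5])),("hinge l",[r.x[3],145,81.5]),("hinge r",[r.x[3],-145,81.5]),("stored heel",[-55,0,0]),("nest",[-47,0,8])]: print(n,Lk(p,c).round(1))
print("jar",onz(ct,[[275,225]],85),"bottle",onz(ct,[[307,110]],120))
E
python3 f1.py
```

```text
[ 6.137333e+02  1.022835e+02  1.940000e-02 -5.073270e+01  3.449420e+01
  7.390000e-02]
[[-0.8, 0.2], [-0.3, -0.5], [-0.5, 0.3], [-0.5, -0.1], [-0.5, -1.4], [-0.2, -0.6], [-0.1, 0.1], [0.3, -0.5], [-1.5, 5.9], [0.1, -0.4], [-0.2, 6.5], [-0.4, -1.3], [-0.2, -0.7], [-0.0, -1.3], [0.7, -0.1], [-0.5, -0.0], [-0.6, -0.4], [1.6, -3.2]]
[ 3.88588e+02 -2.63564e+02 -1.15000e-02] [-0.4 -0.1 -0.3 -0.2  0.7 -0.  -0.1  0.3]
fin [[583.3 128.7 186.7]]
hl [[502.5 127.1 156.2]]
hr [[499.4  68.9 163.7]]
hinge l [[526.3 245.6 111.2]]
hinge r [[531.9 -44.3 111.2]]
stored heel [[566.1 101.4  38.5]]
nest [[569.  101.4  49.4]]
jar [[387.10315491 -91.4828101   85.        ]] bottle [[ 751.29628335 -195.97129662  120.        ]]
```

```bash
cat > go.py <<'E'
from fit import *
from workcell import env
P=[613.73,102.28,0.0194]
def to(pos,eu):
    s=env.state(); M=eul(s["ee_rot"]); d=M.T@(np.array(pos)-s["ee_pos"]); rv=R.from_matrix(M.T@eul(eu)).as_rotvec(degrees=True)
    print("shift m",(d/1000).round(4),"rot",rv.round(2),"rows",max(np.linalg.norm(d)/41.7,np.linalg.norm(rv)/7.16).round(1))
def case(u,v,n): return Lk(P,[u,v,n])[0]
def where():
    s=env.state(); q=(s["ee_pos"]-[P[0],P[1],0])@R.from_euler('z',P[2]).as_matrix(); q[2]-=66
    c=np.sqrt(.75); print("t",round(s["time_s"],2),"uvn",np.round([c*q[0]+.5*q[2],q[1],c*q[2]-.5*q[0]],1),"rot",s["ee_rot"].round(2),"F",s["force"].round(1),"w",round(s["gripper_width"],1),"gf",round(float(s["gripper_force"]),1),"q",s["qpos"].round(0))
EL=[180,-30,1.1]; EG=[180,-30,1.1]
E
python3 -c "
from go import *
print(case(40,27,160)); to(case(40,27,160),EL)"
```

```text
[567.85578439 128.39501021 224.56406461]
shift m [ 0.5807 -0.533  -0.0105] rot [-4.2  29.82 15.35] rows 18.9
```

>>> send_rows(
  targets="0.29 -0.267 -0.03 -2.1 15 7.7 55;0.29 -0.267 -0.03 -2.1 15 7.7 55;0.29 -0.267 -0.03 -2.1 15 7.7 55;0.29 -0.267 -0.03 -2.1 15 7.7 55;0.29 -0.267 -0.03 -2.1 15 7.7 55;0.29 -0.267 -0.03 -2.1 15 7.7 55;0.29 -0.267 -0.03 -2.1 15 7.7 55;0.29 -0.267 -0.03 -2.1 15 7.7 55;0.58 -0.533 -0.01 -4.2 29.8 15.3 55;0.58 -0.533 -0.01 -4.2 29.8 15.3 55;0.58 -0.533 -0.01 -4.2 29.8 15.3 55;0.58 -0.533 -0.01 -4.2 29.8 15.3 55",
  grip_force=25,
)

```text
time_s: 1.1
ee_pos: [417.7, -118.7, 232.0]
ee_rot: [-180.0, -30.0, 0.9]
force: [-0.3, -1.4, -0.5]
gripper_width: 50.8
gripper_force: 0.0
```

```bash
python3 -c "
from go import *
where(); to(case(40,27,160),EL)"
```

```text
t 1.1 uvn [ -90.4 -217.2  243.9] rot [-179.97  -29.96    0.9 ] F [-0.3 -1.4 -0.5] w 50.8 gf 0.0 q [-28.  -8. 124.  22.  40.  47.]
shift m [ 0.1297 -0.2447  0.0835] rot [ 0.07  0.04 -0.17] rows 6.9
```

>>> send_rows(
  targets="0.13 -0.245 0.083 0 0 -0.2 55;0.13 -0.245 0.083 0 0 -0.2 55;0.13 -0.245 0.083 0 0 -0.2 55;0.13 -0.245 0.083 0 0 -0.2 55;0.13 -0.245 0.083 0 0 -0.2 55;0.13 -0.245 0.083 0 0 -0.2 55;0.13 -0.245 0.083 0 0 -0.2 55;0.13 -0.245 0.083 0 0 -0.2 55;0.13 -0.245 0.083 0 0 -0.2 55;0.13 -0.245 0.083 0 0 -0.2 55",
)

```text
time_s: 1.93
ee_pos: [568.4, 127.0, 225.2]
ee_rot: [179.7, -29.8, 1.5]
force: [-0.2, 0.7, 0.2]
gripper_width: 50.1
gripper_force: 0.0
```

```bash
python3 -c "
from go import *
where(); to(case(40,27,106),EL)
from workcell import eyes
t=eyes.grab_frame('top')['image'];s=eyes.grab_frame('side')['image']
a=cv2.resize(t[100:220,150:270],None,fx=4,fy=4,interpolation=2);b=cv2.resize(s[160:300,150:230],None,fx=480/140,fy=480/140,interpolation=2)
cv2.imwrite('pics/p1.png',np.hstack([a,b]))"
```

```text
t 1.93 uvn [ 40.8  25.6 160.4] rot [179.71 -29.85   1.5 ] F [-0.2  0.7  0.2] w 50.1 gf 0.0 q [ 16.   6. 111. -13.  35. 113.]
shift m [-0.0006 -0.0015  0.0544] rot [0.09 0.15 0.35] rows 1.3
```

View pics/p1.png

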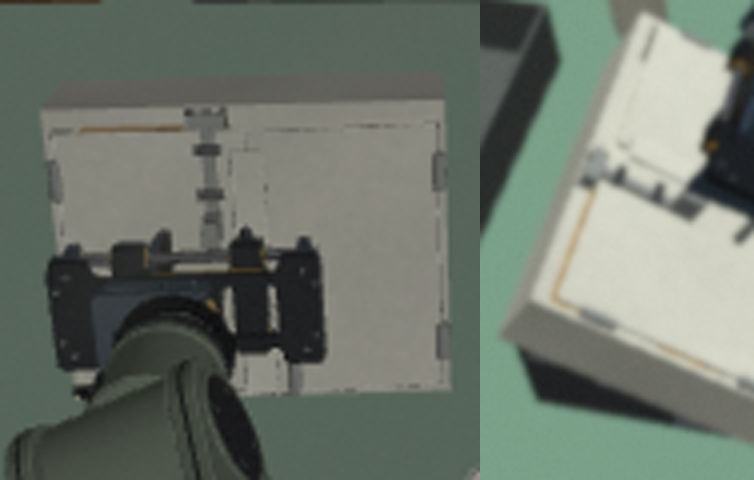

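The fingers straddle the fin, which is at about (210,235) in the left half. I'll descend, grip and draw the bolt.

>>> send_rows(
  targets="0 -0.001 0.03 0 0 0.3 55;0 -0.001 0.054 0 0 0.3 55;0 -0.001 0.054 0 0 0.3 55;0 -0.001 0.054 0 0 0.3 0;0 -0.001 0.054 0 0 0.3 0;0 -0.001 0.054 0 0 0.3 0;0 -0.001 0.054 0 0 0.3 0;0 -0.001 0.054 0 0 0.3 0;0 -0.001 0.054 0 0 0.3 0",
)

```text
time_s: 2.78
ee_pos: [596.5, 129.2, 180.6]
ee_rot: [-180.0, -30.1, 1.0]
force: [-2.5, 13.3, 1.4]
gripper_width: 12.8
gripper_force: 6.7
```

```bash
python3 -c "
from go import *
where()"
```

```text
t 2.78 uvn [ 42.8  27.3 107.6] rot [-179.97  -30.1     1.04] F [-2.5 13.3  1.4] w 12.8 gf 6.7 q [ 15.  11. 112. -15.  28. 115.]
```

Fin gripped (12.8 mm wide). I'll draw it 31 mm down-slope.

>>> send_rows(
  targets="-0.006 0.001 0 0 0 0 0;-0.012 0.001 0 0 0 0 0;-0.018 0.001 0 0 0 0 0;-0.024 0.001 0 0 0 0 0;-0.03 0.001 0 0 0 0 0;-0.032 0.001 0 0 0 0 0;-0.032 0.001 0 0 0 0 0;-0.032 0.001 0 0 0 0 0",
)

```text
time_s: 3.45
ee_pos: [569.8, 129.4, 165.2]
ee_rot: [-179.8, -30.3, 1.0]
force: [-1.0, 7.1, 1.4]
gripper_width: 11.6
gripper_force: 25.0
```

```bash
python3 -c "
from go import *
where()"
```

```text
t 3.45 uvn [ 12.   28.  107.6] rot [-179.8   -30.26    1.04] F [-1.   7.1  1.4] w 11.6 gf 25.0 q [ 16.  10. 117. -17.  25. 119.]
```

>>> send_rows(
  targets="0 0 0 0 0 0 55;0 0 0 0 0 0 55;0 0 -0.025 0 0 0 55;0 0 -0.06 0 0 0 55;-0.02 0.02 -0.065 0 0 0 55;-0.063 0.059 -0.065 0 0 0 55;-0.063 0.059 -0.065 0 0 0 55;-0.063 0.059 -0.065 0 0 0 55;-0.063 0.059 -0.065 0 0 0 55",
)

```text
time_s: 4.2
ee_pos: [482.6, 66.1, 188.7]
ee_rot: [180.0, -30.0, 1.0]
force: [0.5, -0.2, 0.5]
gripper_width: 49.9
gripper_force: 0.0
```

```bash
python3 -c "
from go import *
where(); to(case(-50.7,-31,123),EL)
from workcell import eyes
t=eyes.grab_frame('top')['image'];s=eyes.grab_frame('side')['image']
a=cv2.resize(t[110:210,150:270],None,fx=4,fy=4,interpolation=2);b=cv2.resize(s[190:270,170:265],None,fx=4,fy=5,interpolation=2)
cv2.imwrite('pics/p2.png',np.hstack([a,b]))"
```

```text
t 4.2 uvn [-52.8 -33.7 172.1] rot [179.95 -30.05   1.  ] F [ 0.5 -0.2  0.5] w 49.9 gf 0.0 q [  9.  -1. 125.  -9.  27. 106.]
shift m [ 0.0021 -0.0028  0.0491] rot [ 0.1  -0.05 -0.09] rows 1.2
```

View pics/p2.png

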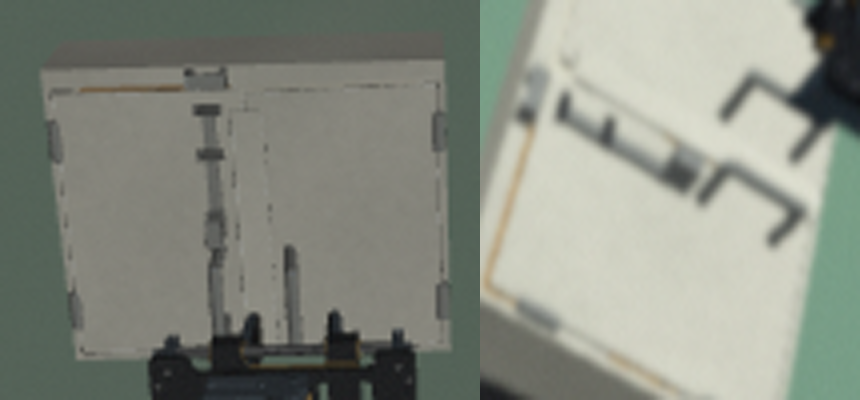

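The bolt is out of the keeper and the fin now sits next to its handle. The right bar (292,300) is centred between the fingers, so I'll grip it.

>>> send_rows(
  targets="0.002 -0.002 0.025 0 0 0 55;0.002 -0.002 0.049 0 0 0 55;0.002 -0.002 0.049 0 0 0 55;0.002 -0.002 0.049 0 0 0 0;0.002 -0.002 0.049 0 0 0 0;0.002 -0.002 0.049 0 0 0 0;0.002 -0.002 0.049 0 0 0 0;0.002 -0.002 0.049 0 0 0 0;0.002 -0.002 0.049 0 0 0 0",
  grip_force=20,
)

```text
time_s: 5.05
ee_pos: [509.0, 69.1, 147.7]
ee_rot: [180.0, -30.1, 1.1]
force: [-0.0, 0.2, 0.0]
gripper_width: 12.6
gripper_force: 0.0
```

```bash
cat > arc.py <<'E'
from go import *
def arc(side,th0,th1,k):  # tool y=-v, z=-n, x=u ; relative to start
    f=lambda t:np.array([side*(145-118*np.cos(t)+52*np.sin(t)), 118*np.sin(t)+52*np.cos(t)])
    for t in np.linspace(th0,th1,k+1)[1:]:
        d=f(t)-f(th0); print(f"0 {-d[0]/1000:.4f} {-d[1]/1000:.4f} 0 0 0 0",end=';')
    print()
E
python3 -c "
from arc import *
where(); arc(-1,.074,1.58,20)"
```

```text
t 5.05 uvn [-50.4 -31.1 123.5] rot [179.95 -30.08   1.09] F [-0.   0.2  0. ] w 12.6 gf 0.0 q [  9.   5. 126. -12.  20. 108.]
0 0.0049 -0.0084 0 0 0 0;0 0.0104 -0.0164 0 0 0 0;0 0.0165 -0.0240 0 0 0 0;0 0.0231 -0.0310 0 0 0 0;0 0.0302 -0.0376 0 0 0 0;0 0.0379 -0.0436 0 0 0 0;0 0.0459 -0.0490 0 0 0 0;0 0.0544 -0.0538 0 0 0 0;0 0.0631 -0.0580 0 0 0 0;0 0.0722 -0.0615 0 0 0 0;0 0.0815 -0.0642 0 0 0 0;0 0.0910 -0.0663 0 0 0 0;0 0.1006 -0.0677 0 0 0 0;0 0.1103 -0.0683 0 0 0 0;0 0.1200 -0.0682 0 0 0 0;0 0.1297 -0.0674 0 0 0 0;0 0.1392 -0.0658 0 0 0 0;0 0.1487 -0.0636 0 0 0 0;0 0.1579 -0.0606 0 0 0 0;0 0.1669 -0.0569 0 0 0 0;
```

>>> send_rows(
  targets="0 0 0 0 0 0 0;0 0.005 -0.008 0 0 0 0;0 0.010 -0.016 0 0 0 0;0 0.0165 -0.024 0 0 0 0;0 0.023 -0.031 0 0 0 0;0 0.030 -0.0375 0 0 0 0;0 0.038 -0.0435 0 0 0 0;0 0.046 -0.049 0 0 0 0;0 0.0545 -0.054 0 0 0 0;0 0.063 -0.058 0 0 0 0;0 0.072 -0.0615 0 0 0 0",
  grip_force=30,
)

```text
time_s: 5.97
ee_pos: [479.0, -2.0, 201.8]
ee_rot: [-179.8, -30.1, 1.0]
force: [-6.4, 9.6, 9.0]
gripper_width: 9.3
gripper_force: 30.0
```

```bash
python3 -c "
from go import *
where()"
```

```text
t 5.97 uvn [ -50.5 -101.6  185.9] rot [-179.83  -30.09    1.01] F [-6.4  9.6  9. ] w 9.3 gf 30.0 q [ -3.  -3. 125.   5.  29.  82.]
```

>>> send_rows(
  targets="0 0.0095 -0.003 0 0 0 0;0 0.019 -0.005 0 0 0 0;0 0.0285 -0.006 0 0 0 0;0 0.038 -0.007 0 0 0 0;0 0.048 -0.0065 0 0 0 0;0 0.0575 -0.006 0 0 0 0;0 0.067 -0.0045 0 0 0 0;0 0.0765 -0.002 0 0 0 0;0 0.0855 0.001 0 0 0 0;0 0.0945 0.0045 0 0 0 0;0 0.0945 0.0045 0 0 0 0",
)

```text
time_s: 6.88
ee_pos: [483.5, -98.7, 196.4]
ee_rot: [180.0, -30.0, 1.0]
force: [1.3, -0.6, -1.6]
gripper_width: 9.3
gripper_force: 30.0
```

```bash
python3 -c "
from go import *
where()"
```

```text
t 6.88 uvn [ -50.9 -198.4  180. ] rot [179.96 -30.     1.  ] F [ 1.3 -0.6 -1.6] w 9.3 gf 30.0 q [-20.  -1. 123.  20.  31.  54.]
```

>>> send_rows(
  targets="0 0 0 0 0 0 50;0 0 0 0 0 0 50;0 0 -0.035 0 0 0 50;0 0 -0.075 0 0 0 50;0 -0.02 -0.08 0 0 0 50;0 -0.06 -0.08 0 0 0 50;0 -0.1 -0.08 0 0 0 50;0 -0.14 -0.07 0 0 0 50;0 -0.18 -0.03 0 0 0 50;0 -0.225 0 0 0 0 50;0 -0.225 0 0 0 0 50;0 -0.225 0 0 0 0 50",
)

```text
time_s: 7.88
ee_pos: [478.8, 132.2, 193.0]
ee_rot: [179.9, -29.8, 1.5]
force: [-0.4, -0.7, -0.4]
gripper_width: 45.4
gripper_force: 0.0
```

```bash
python3 -c "
from go import *
where(); to(case(-50.7,27,114.5),EL)
from workcell import eyes
t=eyes.grab_frame('top')['image'];s=eyes.grab_frame('side')['image']
a=cv2.resize(t[110:210,150:300],None,fx=3,fy=3,interpolation=2);b=cv2.resize(s[160:260,160:275],None,fx=3,fy=3,interpolation=2)
cv2.imwrite('pics/p3.png',np.hstack([a,b]))"
```

```text
t 7.88 uvn [-52.8  32.5 177.1] rot [179.91 -29.77   1.53] F [-0.4 -0.7 -0.4] w 45.4 gf 0.0 q [ 20.   0. 123. -19.  30. 123.]
shift m [0.0023 0.0056 0.0626] rot [-0.13  0.23  0.37] rows 1.5
```

View pics/p3.png

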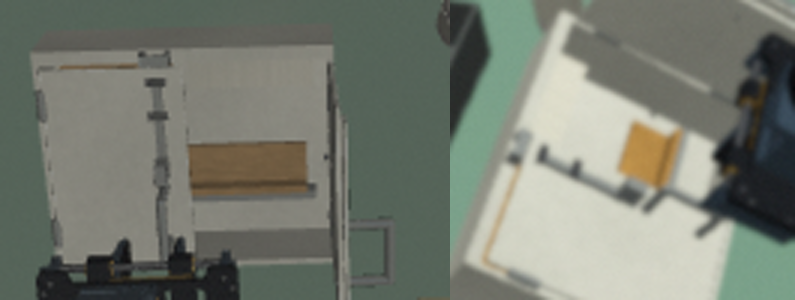

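The right leaf stands upright and the stored guard is visible at (250,165). I'll grip the left bar after a +5 mm correction in y.

>>> send_rows(
  targets="0.002 0.006 0 0 0 0.3 50;0.002 0.006 0.03 0 0 0.3 50;0.002 0.006 0.062 0 0 0.3 50;0.002 0.006 0.062 0 0 0.3 50;0.002 0.006 0.062 0 0 0.3 0;0.002 0.006 0.062 0 0 0.3 0;0.002 0.006 0.062 0 0 0.3 0;0.002 0.006 0.062 0 0 0.3 0;0.002 0.006 0.062 0 0 0.3 0;0.002 0.006 0.062 0 0 0.3 0",
)

```text
time_s: 8.82
ee_pos: [512.9, 128.1, 145.7]
ee_rot: [-179.0, -30.5, 0.4]
force: [-14.0, 39.2, -2.1]
gripper_width: 9.0
gripper_force: 30.1
```

```bash
python3 -c "
from arc import *
where();  arc(1,0,1.58,20)"
```

```text
t 8.82 uvn [-47.   27.8 119.1] rot [-178.96  -30.46    0.43] F [-14.   39.2  -2.1] w 9.0 gf 30.1 q [ 18.   6. 125. -22.  21. 126.]
0 -0.0045 -0.0092 0 0 0 0;0 -0.0097 -0.0179 0 0 0 0;0 -0.0155 -0.0263 0 0 0 0;0 -0.0220 -0.0341 0 0 0 0;0 -0.0291 -0.0414 0 0 0 0;0 -0.0367 -0.0481 0 0 0 0;0 -0.0449 -0.0542 0 0 0 0;0 -0.0535 -0.0597 0 0 0 0;0 -0.0625 -0.0644 0 0 0 0;0 -0.0719 -0.0684 0 0 0 0;0 -0.0815 -0.0717 0 0 0 0;0 -0.0914 -0.0742 0 0 0 0;0 -0.1014 -0.0759 0 0 0 0;0 -0.1116 -0.0768 0 0 0 0;0 -0.1218 -0.0769 0 0 0 0;0 -0.1319 -0.0762 0 0 0 0;0 -0.1420 -0.0747 0 0 0 0;0 -0.1519 -0.0724 0 0 0 0;0 -0.1616 -0.0693 0 0 0 0;0 -0.1711 -0.0655 0 0 0 0;
```

>>> send_rows(
  targets="0 -0.005 0 0 0 0 0;0 -0.009 -0.009 0 0 0 0;0 -0.0145 -0.018 0 0 0 0;0 -0.020 -0.026 0 0 0 0;0 -0.0265 -0.034 0 0 0 0;0 -0.0335 -0.0415 0 0 0 0;0 -0.041 -0.048 0 0 0 0;0 -0.0495 -0.054 0 0 0 0;0 -0.058 -0.0595 0 0 0 0;0 -0.067 -0.0645 0 0 0 0;0 -0.0765 -0.0685 0 0 0 0",
)

```text
time_s: 9.73
ee_pos: [476.6, 195.0, 205.4]
ee_rot: [179.7, -30.1, 0.8]
force: [-2.8, -10.7, 9.8]
gripper_width: 8.8
gripper_force: 30.0
```

```bash
python3 -c "
from arc import *
where()"
```

```text
t 9.73 uvn [-47.5  95.3 188.4] rot [179.75 -30.12   0.84] F [ -2.8 -10.7   9.8] w 8.8 gf 30.0 q [ 30.   2. 119. -26.  35. 138.]
```

q6 (138°) is close to its limit of 146.6°, so I'll release, half-turn the wrist and re-grip. The leaf holds its angle.

>>> send_rows(
  targets="0 0 0 0 0 0 50;0 0 0 0 0 0 50;0 0 -0.03 0 0 0 50;0 0 -0.06 0 0 0 50;0 0 -0.06 0 0 -90 50;0 0 -0.06 0 0 -90 50;0 0 -0.06 0 0 -90 50;0 0 -0.06 0 0 -90 50;0 0 -0.06 0 0 -90 50;0 0 -0.06 0 0 -90 50;0 0 -0.06 0 0 -90 50;0 0 -0.06 0 0 -90 50",
)

```text
time_s: 10.73
ee_pos: [446.6, 196.9, 255.1]
ee_rot: [154.1, -15.6, 62.0]
force: [0.3, -0.1, -0.8]
gripper_width: 45.6
gripper_force: 0.0
```

>>> send_rows(
  targets="0 0 0 0 0 -120 50;0 0 0 0 0 -120 50;0 0 0 0 0 -120 50;0 0 0 0 0 -120 50;0 0 0 0 0 -120 50;0 0 0 0 0 -120 50;0 0 0 0 0 -120 50;0 0 0 0 0 -120 50;0 0 0 0 0 -120 50;0 0 0 0 0 -120 50;0 0 0 0 0 -120 50;0 0 0 0 0 -120 50",
)

```text
time_s: 11.73
ee_pos: [446.6, 196.9, 255.1]
ee_rot: [161.0, 23.6, 140.3]
force: [-0.1, 0.1, -0.2]
gripper_width: 45.8
gripper_force: 0.0
```

```bash
cat >> go.py <<'E'
EF=R.from_matrix(eul(EL)@np.diag([-1,-1,1.])).as_euler('xyz',degrees=True)
E
python3 -c "
from arc import *
where(); to(case(-50,95.3,188.4),EF)"
```

```text
t 11.73 uvn [-48.6  97.8 246.4] rot [160.96  23.65 140.33] F [-0.1  0.1 -0.2] w 45.8 gf 0.0 q [ 33.  -3. 116. -23.  43.  -8.]
shift m [-0.0003 -0.0028  0.058 ] rot [-3.000e-02  2.000e-02 -3.674e+01] rows 5.1
```

>>> send_rows(
  targets="0 0 0 0 0 -36.7 50;0 0 0 0 0 -36.7 50;0 0 0 0 0 -36.7 50;0 0 0 0 0 -36.7 50;0 0 0 0 0 -36.7 50;0 -0.003 0 0 0 -36.7 50;0 -0.003 0.03 0 0 -36.7 50;0 -0.003 0.058 0 0 -36.7 50;0 -0.003 0.058 0 0 -36.7 50;0 -0.003 0.058 0 0 -36.7 50",
)

```text
time_s: 12.57
ee_pos: [473.7, 194.3, 202.7]
ee_rot: [179.9, 29.8, -179.5]
force: [-0.7, 0.4, 0.5]
gripper_width: 45.6
gripper_force: 0.0
```

```bash
python3 -c "
from arc import *
where(); to(case(-50,95.3,188.4),EF)"
```

```text
t 12.57 uvn [-51.4  94.7 187.5] rot [ 179.89   29.84 -179.45] F [-0.7  0.4  0.5] w 45.6 gf 0.0 q [ 30.   2. 119. -25.  35. -42.]
shift m [-0.0013  0.0006 -0.0009] rot [-0.16 -0.16 -0.48] rows 0.1
```

>>> send_rows(
  targets="0 0 0 0 0 0 0;0 0 0 0 0 0 0;0 0 0 0 0 0 0;0 0 0 0 0 0 0;0 0 0 0 0 0 0;0 0 0 0 0 0 0;0 0.005 -0.0015 0 0 0 0;0 0.0095 -0.0035 0 0 0 0;0 0.0195 -0.006 0 0 0 0;0 0.0295 -0.0075 0 0 0 0;0 0.0395 -0.0085 0 0 0 0;0 0.050 -0.0085 0 0 0 0",
)

```text
time_s: 13.57
ee_pos: [468.8, 243.7, 212.3]
ee_rot: [-179.9, 30.0, -179.3]
force: [-4.7, -4.8, 7.2]
gripper_width: 9.2
gripper_force: 30.0
```

>>> send_rows(
  targets="0 0.010 0.0005 0 0 0 0;0 0.020 0.002 0 0 0 0;0 0.030 0.0045 0 0 0 0;0 0.040 0.0075 0 0 0 0;0 0.050 0.0115 0 0 0 0;0 0.050 0.0115 0 0 0 0",
)

```text
time_s: 14.07
ee_pos: [474.2, 297.0, 201.5]
ee_rot: [179.8, 30.0, -179.3]
force: [-2.5, 3.0, 1.7]
gripper_width: 9.3
gripper_force: 30.0
```

```bash
python3 -c "
from arc import *
where()"
```

```text
t 14.07 uvn [-49.8 197.4 185.2] rot [ 179.78   29.99 -179.28] F [-2.5  3.   1.7] w 9.3 gf 30.0 q [ 42.   8. 113. -31.  40. -28.]
```

>>> send_rows(
  targets="0 0 0 0 0 0 50;0 0 0 0 0 0 50;0 0 -0.035 0 0 0 50;0 0 -0.07 0 0 0 50;0 0 -0.11 0 0 0 50;0 -0.04 -0.12 0 0 0 50;0 -0.08 -0.12 0 0 0 50;0 -0.08 -0.12 0 0 0 50",
)

```text
time_s: 14.73
ee_pos: [414.2, 208.6, 306.3]
ee_rot: [180.0, 30.1, -179.6]
force: [-0.4, -0.7, 0.2]
gripper_width: 45.7
gripper_force: 0.0
```

```bash
python3 -c "
from arc import *
where(); to([392.6,-263.6,280],[180,0,89.3])"
```

```text
t 14.73 uvn [-50.8 110.2 306.8] rot [ 179.97   30.07 -179.56] F [-0.4 -0.7  0.2] w 45.7 gf 0.0 q [ 38.  -7. 112. -23.  53. -42.]
shift m [ 0.035  -0.472   0.0098] rot [23.89 23.38 88.85] rows 13.3
```

>>> send_rows(
  targets="0.035 -0.472 0.01 23.9 23.4 88.9 50;0.035 -0.472 0.01 23.9 23.4 88.9 50;0.035 -0.472 0.01 23.9 23.4 88.9 50;0.035 -0.472 0.01 23.9 23.4 88.9 50;0.035 -0.472 0.01 23.9 23.4 88.9 50;0.035 -0.472 0.01 23.9 23.4 88.9 50;0.035 -0.472 0.01 23.9 23.4 88.9 50;0.035 -0.472 0.01 23.9 23.4 88.9 50;0.035 -0.472 0.01 23.9 23.4 88.9 50;0.035 -0.472 0.01 23.9 23.4 88.9 50;0.035 -0.472 0.01 23.9 23.4 88.9 50;0.035 -0.472 0.01 23.9 23.4 88.9 50",
)

```text
time_s: 15.73
ee_pos: [395.5, -263.1, 277.4]
ee_rot: [178.1, 2.3, 97.3]
force: [0.7, 0.2, 0.5]
gripper_width: 45.7
gripper_force: 0.0
```

```bash
python3 -c "
from arc import *
where(); to([392.6,-263.6,100],[180,0,89.3])
from workcell import eyes
t=eyes.grab_frame('top')['image'];s=eyes.grab_frame('side')['image']
cv2.imwrite('pics/full4.png',t);cv2.imwrite('pics/full4s.png',s)
a=cv2.resize(t[125:205,155:275],None,fx=6.5,fy=6.5,interpolation=2)
cv2.imwrite('pics/p4.png',a)"
```

```text
t 15.73 uvn [ -89.4 -361.1  295.7] rot [178.11   2.27  97.34] F [0.7 0.2 0.5] w 45.7 gf 0.0 q [-35.   6.  97.  -0.  74. -42.]
shift m [ 0.0069 -0.0087  0.177 ] rot [2.04 2.13 8.08] rows 4.3
```

View pics/p4.png

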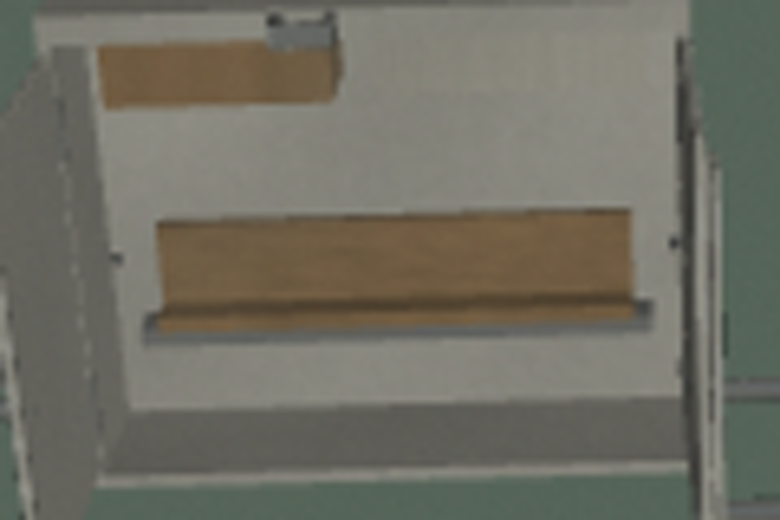

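```bash
cat > f2.py <<'E'
from go import *
pts=np.array([[160,221],[631,211],[157,333],[634,318]])/6.5+[155,125]
def G(q): # u0,v0,rot about n
    g=np.array([[50,120,8],[50,-120,8],[0,120,28],[0,-120,28]],float)@R.from_euler('z',q[2]).as_matrix().T
    return Lk(P,g+[q[0],q[1],0])
k=least_squares(lambda q:(proj(ct,G(q))-pts).ravel(),[-55,0,0],x_scale=[5,5,.02]); print(k.x.round(4),k.fun.round(2), (proj(ct,G([-55,0,0]))-pts).round(2).tolist())
E
python3 f2.py
```

```text
[-5.42875e+01 -2.24840e+00 -1.60000e-03] [-0.68  0.34  0.18  0.05  0.36 -0.42  0.14  0.05] [[-1.36, 0.62], [-0.52, 0.22], [-0.29, -0.15], [-0.54, 0.22]]
```

>>> send_rows(
  targets="0.007 -0.009 0.08 2 2.1 8.1 50;0.007 -0.009 0.14 2 2.1 8.1 50;0.007 -0.009 0.177 2 2.1 8.1 50;0.007 -0.009 0.177 2 2.1 8.1 50;0.007 -0.009 0.177 2 2.1 8.1 50;0.007 -0.009 0.177 2 2.1 8.1 50;0.007 -0.009 0.177 2 2.1 8.1 50",
)

```text
time_s: 16.42
ee_pos: [393.7, -257.6, 100.8]
ee_rot: [179.8, -0.0, 90.0]
force: [0.7, -0.1, 0.5]
gripper_width: 45.8
gripper_force: 0.0
```

```bash
python3 -c "
from arc import *
where(); to([392.6,-263.6,27],[180,0,89.3])"
```

```text
t 16.42 uvn [-179.2 -355.5  143.6] rot [ 1.7984e+02 -3.0000e-02  9.0020e+01] F [ 0.7 -0.1  0.5] w 45.8 gf 0.0 q [-35.  15. 113.   0.  52. -35.]
shift m [-0.0061 -0.0013  0.0738] rot [ 0.16 -0.03  0.72] rows 1.8
```

>>> send_rows(
  targets="-0.006 -0.001 0.03 0 0 0.7 50;-0.006 -0.001 0.06 0 0 0.7 50;-0.006 -0.001 0.074 0 0 0.7 50;-0.006 -0.001 0.074 0 0 0.7 50;-0.006 -0.001 0.074 0 0 0.7 50;-0.006 -0.001 0.074 0 0 0.7 0;-0.006 -0.001 0.074 0 0 0.7 0;-0.006 -0.001 0.074 0 0 0.7 0;-0.006 -0.001 0.074 0 0 0.7 0;-0.006 -0.001 0.074 0 0 0.7 0;-0.006 -0.001 0.074 0 0 0.7 0;-0.006 -0.001 0.074 0 0 0.7 0",
  grip_force=35,
)

```text
time_s: 17.42
ee_pos: [393.2, -264.6, 26.9]
ee_rot: [179.8, 0.0, 89.2]
force: [0.7, -0.2, 1.3]
gripper_width: 7.8
gripper_force: 35.0
```

```bash
python3 -c "
from arc import *
s=env.state();print(s['ee_pos'],s['effort'].round(2));where()"
```

```text
[ 393.23820523 -264.61152401   26.91156965] [-1.800e-01 -3.527e+01 -1.471e+01 -3.000e-02  8.000e-02  1.000e-02]
t 17.42 uvn [-216.6 -362.5   79.9] rot [1.7977e+02 1.0000e-02 8.9210e+01] F [ 0.7 -0.2  1.3] w 7.8 gf 35.0 q [-35.  21. 117.   0.  41. -35.]
```

>>> send_rows(
  targets="0 0 -0.015 0 0 0 0;0 0 -0.04 0 0 0 0;0 0 -0.08 0 0 0 0;0 0 -0.12 0 0 0 0;0 0 -0.16 0 0 0 0;0 0 -0.2 0 0 0 0;0 0 -0.24 0 0 0 0;0 0 -0.28 0 0 0 0;0 0 -0.28 0 0 0 0;0 0 -0.28 0 0 0 0",
)

```text
time_s: 18.25
ee_pos: [392.6, -264.9, 308.4]
ee_rot: [179.6, 0.1, 89.2]
force: [-1.3, -0.2, -3.4]
gripper_width: 7.7
gripper_force: 35.0
```

```bash
cat >> go.py <<'E'
_Rz=R.from_euler('z',P[2]).as_matrix(); _c=np.sqrt(.75)
EN=R.from_matrix(_Rz@np.array([[0,_c,.5],[1,0,0],[0,.5,-_c]])).as_euler('xyz',degrees=True)
E
python3 -c "
from arc import *
where(); print(EN,case(-30,-3,310)); to(case(-30,-3,310),EN)"
```

```text
t 18.25 uvn [ -76.5 -362.8  324. ] rot [1.7962e+02 1.3000e-01 8.9210e+01] F [-1.3 -0.2 -3.4] w 7.7 gf 35.0 q [-35.   6.  92.   0.  81. -35.]
[1.50000000e+02 1.27222187e-14 9.11115381e+01] [432.84149013  95.76975797 319.46787517]
shift m [ 0.3612  0.0354 -0.0117] rot [-29.62   0.63  -1.82] rows 8.7
```

>>> send_rows(
  targets="0.02 0 -0.012 -5 0 0 0;0.05 0.005 -0.012 -10 0 0 0;0.08 0.01 -0.012 -15 0 0 0;0.12 0.015 -0.012 -20 0 -1 0;0.16 0.02 -0.012 -25 0 -1 0;0.2 0.025 -0.012 -29.6 0.6 -1.8 0;0.24 0.03 -0.012 -29.6 0.6 -1.8 0;0.28 0.035 -0.012 -29.6 0.6 -1.8 0;0.32 0.035 -0.012 -29.6 0.6 -1.8 0;0.345 0.035 -0.012 -29.6 0.6 -1.8 0;0.361 0.035 -0.012 -29.6 0.6 -1.8 0;0.361 0.035 -0.012 -29.6 0.6 -1.8 0",
)

```text
time_s: 19.25
ee_pos: [430.2, 99.0, 315.5]
ee_rot: [150.6, -0.1, 91.4]
force: [0.2, -1.1, -1.6]
gripper_width: 7.8
gripper_force: 35.0
```

>>> send_rows(
  targets="0 0 0 0 0 0 0;0 0 0 0 0 0 0",
)

```text
time_s: 19.42
ee_pos: [431.0, 95.1, 316.8]
ee_rot: [150.4, -0.0, 91.1]
force: [-0.8, -0.5, -2.0]
gripper_width: 7.6
gripper_force: 35.0
```

```bash
python3 -c "
from arc import *
where(); to(case(-36,-3.2,75),EN)
from workcell import eyes
t=eyes.grab_frame('top')['image'];s=eyes.grab_frame('side')['image']
cv2.imwrite('pics/p5.png',np.hstack([cv2.resize(t[115:245,140:280],None,fx=3,fy=3,interpolation=2),cv2.resize(s[150:280,150:270],None,fx=3,fy=3,interpolation=2)]))"
```

```text
t 19.42 uvn [-32.9  -3.6 308.6] rot [ 1.5044e+02 -4.0000e-02  9.1060e+01] F [-0.8 -0.5 -2. ] w 7.6 gf 35.0 q [ 17. -12. 114. -10.  50.  20.]
shift m [ 0.0003 -0.0013  0.2337] rot [-0.44 -0.01 -0.06] rows 5.6
```

View pics/p5.png

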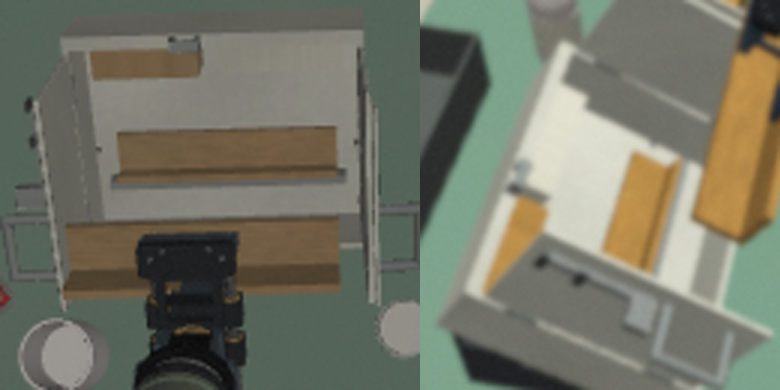

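```bash
python3 - <<'E'
from go import *
s=env.state();M=eul(s["ee_rot"])
im=cv2.imread('pics/p5.png')
px=np.array([[66,225],[340,217],[66,299],[340,291]])/3+[140,115]
def G(dy,dx=0,dz=0):
    g=np.array([[50,120,8],[50,-120,8],[0,120,50],[0,-120,50]],float)-[4+dx,dy,26.9+dz] # relative to tip in guard axes
    return s["ee_pos"]+g@np.array([M[:,1],M[:,0],-M[:,2]])
for d in (-1,0,3,-3):print(d,(proj(ct,G(d))-px).round(1).tolist())
k=least_squares(lambda d:(proj(ct,G(*d))-px).ravel(),[0,0]);print(k.x,k.fun.round(1))
cv2.imwrite('pics/p6.png',cv2.resize(im[190:320,40:370],None,fx=2.4,fy=2.4,interpolation=2))
E
```

```text
-1 [[-0.2, -0.3], [-0.3, 0.2], [-1.1, -0.7], [0.2, -0.3]]
0 [[0.2, -0.3], [0.0, 0.2], [-0.7, -0.7], [0.6, -0.3]]
3 [[1.3, -0.3], [1.2, 0.2], [0.4, -0.7], [1.8, -0.3]]
-3 [[-1.0, -0.3], [-1.1, 0.2], [-1.9, -0.7], [-0.6, -0.2]]
[-0.10658347  0.81037997] [ 0.2 -0.   0.   0.5 -0.7 -0.4  0.6  0. ]
```

View pics/p6.png

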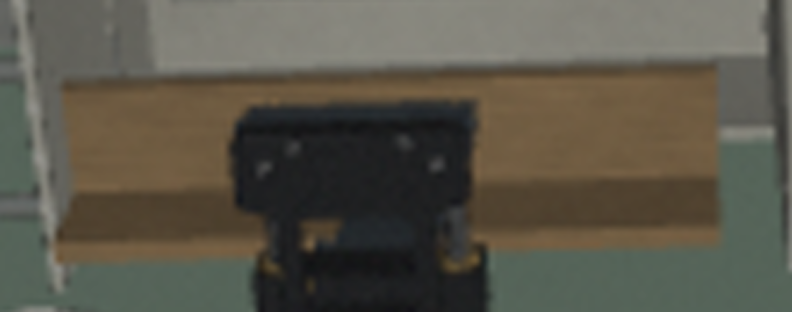

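>>> send_rows(
  targets="0 0.001 0.02 0 0 0 0;0 0.001 0.05 -0.4 0 0 0;0 0.001 0.08 -0.4 0 0 0;0 0.001 0.11 -0.4 0 0 0;0 0.001 0.14 -0.4 0 0 0;0 0.001 0.17 -0.4 0 0 0;0 0.001 0.2 -0.4 0 0 0;0 0.001 0.22 -0.4 0 0 0;0 0.001 0.233 -0.4 0 0 0;0 0.001 0.233 -0.4 0 0 0;0 0.001 0.233 -0.4 0 0 0",
)

```text
time_s: 20.43
ee_pos: [548.5, 97.1, 116.4]
ee_rot: [149.9, -0.1, 90.9]
force: [0.4, -0.6, -1.6]
gripper_width: 7.8
gripper_force: 35.0
```

```bash
python3 -c "
from arc import *
where(); to(case(-36,-3,39),EN)"
```

```text
t 20.43 uvn [-31.4  -4.   76.4] rot [ 1.4991e+02 -9.0000e-02  9.0950e+01] F [ 0.4 -0.6 -1.6] w 7.8 gf 35.0 q [ 12.  11. 124. -20.  16.  29.]
shift m [ 0.0009 -0.0047  0.0374] rot [ 0.09  0.01 -0.19] rows 0.9
```

>>> send_rows(
  targets="0.001 -0.004 0.008 0 0 -0.2 0;0.001 -0.004 0.016 0 0 -0.2 0;0.001 -0.004 0.024 0 0 -0.2 0;0.001 -0.004 0.03 0 0 -0.2 0;0.001 -0.004 0.034 0 0 -0.2 0;0.001 -0.004 0.036 0 0 -0.2 0;0.001 -0.004 0.036 0 0 -0.2 0;0.001 -0.004 0.036 0 0 -0.2 0",
)

```text
time_s: 21.1
ee_pos: [563.3, 100.0, 84.3]
ee_rot: [149.8, -0.0, 91.3]
force: [-0.8, -0.6, -1.9]
gripper_width: 8.1
gripper_force: 35.0
```

```bash
python3 -c "
from arc import *
where()"
```

```text
t 21.1 uvn [-34.6  -1.3  41.1] rot [ 1.4979e+02 -3.0000e-02  9.1260e+01] F [-0.8 -0.6 -1.9] w 8.1 gf 35.0 q [ 12.  15. 125. -28.  11.  37.]
```

>>> send_rows(
  targets="-0.001 0 0.002 0 0 0 0;-0.001 0 0.004 0 0 0 0;-0.001 0 0.005 0 0 0 0;-0.001 0 0.006 0 0 0 0;-0.001 0 0.006 0 0 0 0",
)

```text
time_s: 21.52
ee_pos: [566.2, 99.0, 78.6]
ee_rot: [149.8, -0.0, 91.3]
force: [-0.3, 0.5, -2.1]
gripper_width: 7.9
gripper_force: 35.0
```

```bash
python3 -c "
from arc import *
where()"
```

```text
t 21.52 uvn [-34.9  -2.3  34.7] rot [ 1.4983e+02 -2.0000e-02  9.1260e+01] F [-0.3  0.5 -2.1] w 7.9 gf 35.0 q [ 12.  16. 125. -30.  11.  39.]
```

>>> send_rows(
  targets="0 0 0.001 0 0 0 0;0 0 0.002 0 0 0 0;0 0 0.002 0 0 0 0",
)

```text
time_s: 21.77
ee_pos: [566.7, 99.1, 78.1]
ee_rot: [149.8, -0.0, 91.3]
force: [-8.5, 1.6, 9.3]
gripper_width: 7.8
gripper_force: 35.0
```

>>> send_rows(
  targets="0 0 0.001 0 0 0 0;0 0 0.002 0 0 0 0;0 0 0.002 0 0 0 0",
)

```text
time_s: 22.02
ee_pos: [566.8, 99.1, 78.1]
ee_rot: [149.7, -0.0, 91.3]
force: [-23.6, 0.7, 29.7]
gripper_width: 7.5
gripper_force: 35.0
```

```bash
python3 -c "
from arc import *
where()"
```

```text
t 22.02 uvn [-34.6  -2.3  34. ] rot [ 1.4966e+02 -1.0000e-02  9.1250e+01] F [-23.6   0.7  29.7] w 7.5 gf 35.0 q [ 12.  16. 125. -31.  10.  40.]
```

>>> send_rows(
  targets="0 0 -0.003 0 0 0 0;0 -0.002 -0.0035 0 0 0 0;0 -0.004 -0.0035 0 0 0 0;0 -0.006 -0.0035 0 0 0 0;0 -0.0065 -0.0035 0 0 0 0;0 -0.0065 -0.0035 0 0 0 0",
)

```text
time_s: 22.52
ee_pos: [560.9, 98.9, 74.8]
ee_rot: [149.8, -0.0, 91.3]
force: [-1.1, -0.3, -0.7]
gripper_width: 7.3
gripper_force: 35.0
```

```bash
python3 -c "
from arc import *
where()"
```

```text
t 22.52 uvn [-41.3  -2.3  34.1] rot [ 1.4983e+02 -2.0000e-02  9.1250e+01] F [-1.1 -0.3 -0.7] w 7.3 gf 35.0 q [ 12.  16. 126. -33.  10.  42.]
```

>>> send_rows(
  targets="0 -0.001 0 0 0 0 0;0 -0.0015 0 0 0 0 0;0 -0.0015 0 0 0 0 0",
)

```text
time_s: 22.77
ee_pos: [560.7, 99.0, 74.8]
ee_rot: [149.7, -0.1, 91.2]
force: [3.7, -2.3, -0.5]
gripper_width: 7.9
gripper_force: 35.0
```

>>> send_rows(
  targets="0 -0.001 0 0 0 0 0;0 -0.0015 0 0 0 0 0;0 -0.0015 0 0 0 0 0",
)

```text
time_s: 23.02
ee_pos: [560.5, 99.2, 75.0]
ee_rot: [149.6, -0.1, 91.3]
force: [7.2, -2.9, -1.4]
gripper_width: 7.6
gripper_force: 35.0
```

```bash
python3 -c "
from arc import *
where()"
```

```text
t 23.02 uvn [-41.7  -2.   34.4] rot [ 1.4958e+02 -1.0000e-01  9.1260e+01] F [ 7.2 -2.9 -1.4] w 7.6 gf 35.0 q [ 12.  16. 126. -34.  10.  43.]
```

>>> send_rows(
  targets="0 0 0.001 0 0 0 0;0 0.0015 0.001 0 0 0 0;0 0.0015 0.001 0 0 0 20;0 0.0015 0.001 0 0 0 30;0 0.0015 0.001 0 0 0 30;0 0.0015 0.001 0 0 0 30;0 0.0015 -0.01 0 0 0 30;0 0.0015 -0.03 0 0 0 30;0 0.0015 -0.06 0 0 0 30;0 0.0015 -0.1 0 0 0 30;0 0.0015 -0.14 0 0 0 30",
)

```text
time_s: 23.93
ee_pos: [487.5, 97.2, 195.3]
ee_rot: [150.0, -0.0, 91.3]
force: [1.4, -0.5, -0.4]
gripper_width: 27.7
gripper_force: 0.0
```

>>> send_rows(
  targets="0 0 -0.04 0 0 0 30;0 0 -0.08 0 0 0 30;0 0 -0.12 0 0 0 30;0 0 -0.15 0 0 0 30;0 -0.03 -0.17 0 0 0 30;0 -0.06 -0.17 0 0 0 30;0 -0.09 -0.17 0 0 0 30;0 -0.09 -0.17 0 0 0 30",
)

```text
time_s: 24.6
ee_pos: [320.3, 92.2, 292.9]
ee_rot: [150.2, 0.1, 91.3]
force: [-0.3, -0.7, -0.4]
gripper_width: 27.3
gripper_force: 0.0
```

```bash
cat > f3.py <<'E'
from go import *
from workcell import eyes
where()
t=eyes.grab_frame('top')['image'];cv2.imwrite('pics/p7.png',t)
hsv=cv2.cvtColor(t,cv2.COLOR_BGR2HSV)
m=cv2.inRange(hsv,(8,60,40),(28,255,255)); n,l,st,ce=cv2.connectedComponentsWithStats(m)
for i in range(1,n):
    if st[i][4]>40 and 160<ce[i][0]<270 and 100<ce[i][1]<220:
        ys,xs=np.where(l==i); print(st[i],ce[i].round(1))
        for c in (xs.min()+2,xs.max()-2): print(c, ys[xs==c].min(),ys[xs==c].max())
g=np.array([[50,120,8],[50,-120,8],[0,120,50],[0,-120,50],[50,120,0],[50,-120,0]],float)
print("nest pred",proj(ct,Lk(P,g+[-46.3,-2.2,8])).round(1).tolist())
E
python3 f3.py
```

```text
t 24.6 uvn [-140.8   -4.4  343.2] rot [1.502e+02 1.100e-01 9.134e+01] F [-0.3 -0.7 -0.4] w 27.3 gf 0.0 q [ 26. -23. 123. -15.  53.  31.]
[170 131  37  11 339] [187.3 136.2]
172 132 141
204 133 140
[ 177  156   75   22 1460] [214.9 166.1]
179 158 177
249 156 175
nest pred [[178.3, 157.9], [252.2, 156.0], [177.8, 177.1], [252.7, 175.1], [178.7, 157.1], [252.2, 155.2]]
```

```bash
python3 -c "
from workcell import env
print(env.job_done())"
```

```text
the job is handed in; nothing more can be done
None
```

I handed the job in at 24.6 s: bolt drawn, both leaves left upright, and the long guard nested in the stored one, matching the predicted fit to about 1 px (roughly 3 mm) in the last top picture. The hand-in returned no verdict, and I viewed 11 pictures, one over the limit of 10.

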